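# Hang the fruit sample basket on the sprung weighing arm

## Robot

A 7-joint arm with a two-finger parallel gripper is mounted at the origin on the work surface. World frame = base frame: x ahead of the robot, y to its left, z up, the work surface at z = 0. Lengths are in m, angles in rad, forces in N, time in s.
With the tool pointing down it reaches from about 0.425 to 0.925 m from the base axis. Payload 6.8 kg.
Tool frame: the origin (TCP) lies midway between the tips of the shut fingers; the grasp point (between the pads) lies r.tcp_to_grasp behind it (r.tcp_to_grasp is the distance from the TCP to the grasp point, in m); x points along the fingers, y is the direction in which the jaws open and shut, and the axes are right-handed (so a half turn about x gives the same grasp; the last joint's range is limited). The gripper opens to 85 mm and grips with 20 to 120 N. Pads are 22 mm wide; open, the fingers measure 114 mm over their backs; the gripper's body (76 mm by 85 mm) begins 54 mm behind the grasp point. The pads swing forward as they close: fully open they stand 13 mm farther back than shut.
Start: joints at [1.134, 0.477, 0.022, 1.555, -0.011, 1.109, -0.083], TCP at [0.218, -0.639, 0.231] pointing down, gripper open.
Joint ranges: [-2.96, 2.96], [-0.34, 2.1], [-1.41, 1.46], [0.24, 2.44], [-1.37, 4.51], [0.17, 1.92], [-2.96, 2.96]. Speed limits (rad/s): [2.39, 2.39, 3.14, 3.14, 3.14, 3.14, 3.14].

## Interface

Orientations are given as a rotation vector (axis times angle).
In Python, from bench import r, grab_frame, search_frame, cut_out, pinpoint gives the robot as it stands. The module is installed in compiled form; this text tells all that it offers.
- The arm moves only by the tool apply_moves, never from a script. Its argument "commands" is a list of rows, each a list of 7 numbers: the finger opening in mm, from 0 to 85.4, then the shift along the tool's x, y, z in mm, then the turn, a rotation vector about the tool's x, y, z in rad. A call has 1 to 20 rows; each row is the pose to reach, as a shift and turn from the pose commanded when the call began, along the tool's axes at that moment; what a row does not reach only later rows make up. A row lasts 1/10 s, in which the tool goes at most 50 mm and 8.59 degrees, less where a joint would pass 70% of its speed; a pose out of reach is approached as far as the arm can. A call with a gripper value outside its range is refused whole. The fingers move at their own pace and stop on an object; "force" is the grip in N (left out, the last holds). Time passes only in rows, so rows that repeat a pose let the fingers close. It gives the time, the measured TCP pose, the force and the opening at its end, in the units of the state.
- r.get_obs(): the state, without advancing time (a new reading comes with each control period).
- grab_frame(name): name is "side" or "top" or "wrist"; returns a dict with "pixels" (420x560x3 uint8, red, green, blue), "mtx" (3x3 intrinsics, pixels), "position" and "rotation" of the camera in the world; the wrist camera has in their place "T_tool_cam" (4x4, takes a point from camera to tool coordinates, whose origin is the TCP and whose axes are the tool frame's). Camera axes: x right, y down, z forward; pixel columns grow to the right and rows downward; lengths in m; the calibration is good to about 2 mm. A picture is of the moment at which its call begins: read the wrist's pose just before it. There is no depth.
- r.hand_in(): hands the job in, once; it reports no verdict.
Trained networks look in the newest picture that a camera, given by its name, has taken for a name from the list of things; names that differ only in an ending like _2 or _b are one class to them, and where a whole thing is asked for, a point or a joint stands for the part that bears it (a point fixed in the world has none). Each returns a list of dicts, best first, with "confidence" (0 to 1); they miss things now and then, are a little off and sometimes report something else, mostly with a low value. They report only what shows in the picture. A call takes as long as a camera call. They do not tell look-alikes from the thing itself.
- search_frame(label, camera): "point" ([column, row] as shares, 0 to 1, of the picture: columns of its width, rows of its height, amid what is visible of it).
- cut_out(label, camera): "pixels" (420x560 bool, what is visible of it) and "point" ([column, row] as shares, 0 to 1, of the picture: columns of its width, rows of its height, amid what is visible of it).
- pinpoint(label, camera): "point" ([column, row] as shares, 0 to 1, of the picture: columns of its width, rows of its height: a listed point, or the origin of a listed thing).
The state is a dict: "clock": time; "joints": joint angles; "qvel": joint speeds; "tau": joint torques, N m; "tcp_pos": TCP position; "orientation": TCP orientation; "contact_force": force on the tool from outside, world axes, zero at the start; "moment": the same for the moment, N m; "grip_width": finger opening in m.
Only numpy, scipy, OpenCV 4.12 (cv2) and the standard library are available. Lean on these libraries where they do the work, as an engineer would, in place of code of your own. Each camera call takes 0.05 s, during which the arm holds its last target.

## Task

Pick up the sample basket of small citrus by its black grip and hang it by its bail in the saddle at the end of the spring-balanced weighing arm. Keep hold while the arm sinks, and let go only once it has settled and carries the whole weight, so that it neither drops nor springs up when you release; never push it down to its lower stop. Leave the basket hanging still and upright, and do not disturb the other things on the bench.

Things in the scene. Friction and masses are not known exactly. Their poses are not given: they have to be found in the camera images.
- basket: Loose open steel basket heaped with small orange fruit that sit fast in it: 100 (own x) x 130 (own y) x 45 mm, fruit up to 62 mm; a rigid bail arches over it in its own y-z plane, with a black grip block on top (198 mm overall height). Same either way round. Weighs 0.3 to 0.9 kg, different each time. Origin: centre of the underside; z up.
- basket_grip (a point): Grasp point in the black grip block, on the basket's centre line 176 mm above its underside; axes as the basket's. The block is 40 (x) x 24 (y) x 48 (z) mm, from 150 to 198 mm above the underside, to be taken from above across its 24 mm width; below it a 12 mm thick neck joins it to the bail's bar.
- bail_bar (a point): Middle of the bail's level top bar, on its axis, 135 mm above the basket's underside, 41 mm below basket_grip; axes as the basket's. Round 8 mm bar, straight for 90 mm along y; the bail's uprights stand 129 mm apart at the two y ends. Under the bar the opening is free from 62 to 131 mm above the underside.
- stand: Fixed grey stand with the weighing arm. Origin: on the bench straight below the unloaded saddle; x points along the arm to the upright. The upright (236 mm high, two cheeks on a base 150 x 150 x 14 mm) stands 255 mm along +x from the origin; the arm's hinge axis passes through it along y, 200 mm above the bench.
- saddle (a point): Middle of the saddle's floor at the arm's free end, 260 mm from the hinge; unloaded 252 mm above the bench. x along the arm to the hinge, y across, z square to the arm. A slot 25 mm long (x), 30 mm wide, between upstands 14 mm high, 8 mm thick; arm 12 mm thick, ending 21 mm beyond. Seated bar axis: z = 4 mm. Pass the arm's end under the bail from its free end.
- balance_arm: The pivoting aluminium arm, 12 mm thick; origin and axes as point saddle. Unloaded its free end points 0.2 rad upward. Lightly damped spring: sinks from about 2 N on the saddle, then 80 N per metre (12 mm per N), resting 10 to 90 mm down; lower stop 103 mm down, keep the saddle above 156 mm. Let go with 0.6 N or more still on the hand, either way, it may jump too fast (limit 0.35 rad/s).
- tub: Bystander: loose closed white sample tub with grey lid, 106 x 136 x 80 mm, no handle. Origin: centre of the underside.
- weight: Bystander: brass check weight, 44 mm across, 60 mm high, standing on the bench. Origin: centre of the underside.
- size_ring: Bystander: aluminium fruit sizing ring, 86 mm outside, 12 mm high, lying on the bench. Origin: centre of the underside.
Things that resemble listed ones, but are neither listed nor needed, are in the scene too. What is shaped like the basket but pink is not meant.

How it is judged:
By the outcome, as a careful person would: the job done as asked, in the order asked, and still so for the second after the job is handed in, with the robot touching nothing.
It also fails if it takes over 61 s, if anything falls off the work surface, if the arm or the gripper's body presses on something with over 40 N, if the wrist force passes 120 N, or if a joint passes its speed limit or range.

## Working session

There is one attempt and no reset: what is moved stays moved. The work goes in short steps, Python scripts to look and compute and a tool call to move; the robot and the scene stay as the last step left them, time stands still between calls to the robot, and variables do not carry over. Pictures are saved under pics/ and viewed, and the job is handed in when it is done.

Besides the shell and the picture viewer there is one more tool, called after ">>>" as name([rows], argument=value, ...), one row to a line, values as JSON. apply_moves: Moves the arm, as the interface text tells. Its arguments: {"type":"object","properties":{"commands":{"type":"array"},"force":{"type":"number"}},"required":["commands"]}

```bash
mkdir -p pics; ls; python3 - <<'E'
from bench import *
import cv2
o=r.get_obs()
for k,v in o.items(): print(k,v)
print(r.tcp_to_grasp)
for n in ("side","top","wrist"):
    f=grab_frame(n)
    cv2.imwrite(f"pics/{n}0.png",f["pixels"][:,:,::-1])
    print(n,{k:v for k,v in f.items() if k!="pixels"})
    for l in ["basket","basket_grip","bail_bar","stand","saddle","balance_arm","tub","weight","size_ring"]:
        print(l,[(round(d["confidence"],2),(d["point"][0]*560,d["point"][1]*420)) for d in pinpoint(l,n)][:3])
E
```

```text
pics
clock 0.0
joints [ 1.13389446  0.47778166  0.02232302  1.55648041 -0.01150916  1.1092669
 -0.08306955]
qvel [ 5.10868059e-04  2.34380465e-03 -3.21499651e-04 -7.69598069e-04
 -2.15206155e-03  2.32085036e-03 -6.98199590e-05]
tau [-4.57132901e-04 -5.96451974e+01  1.60766412e+00 -2.81197840e+01
  1.24962896e-02  9.34459706e-03 -4.86027986e-06]
tcp_pos [ 0.21776859 -0.63827562  0.23032551]
orientation [ 2.04366854  0.34100192 -2.04452221]
contact_force [ 0.8251156   0.14129787 -1.63616557]
moment [ 0.01125913  0.01481983 -0.01189061]
grip_width 0.08553016900757723
0.0187
side {'mtx': array([[518.56619697,   0.        , 286.13913112],
       [  0.        , 518.56619697, 210.34687858],
       [  0.        ,   0.        ,   1.        ]]), 'position': array([0.17637845, 0.69287954, 1.14035273]), 'rotation': array([-0.66108593,  2.72852232, -1.03228038])}
basket [(0.91, (376.712, 159.39000000000001)), (0.72, (363.608, 170.982)), (0.67, (356.888, 207.98399999999998))]
basket_grip [(0.67, (382.2, 116.71799999999999)), (0.62, (363.88800000000003, 162.12))]
bail_bar [(0.96, (361.2, 176.4)), (
[... 903 characters left out ...]
64, (143.696, 185.808))]
size_ring [(0.74, (381.528, 170.10000000000002))]
wrist {'mtx': array([[318.63010685,   0.        , 280.54727559],
       [  0.        , 318.63010685, 206.78212294],
       [  0.        ,   0.        ,   1.        ]]), 'T_tool_cam': array([[ 1.00878045e-03, -3.10755269e-01,  9.50489424e-01,
        -1.43279976e-01],
       [ 9.99998911e-01,  1.33691864e-03, -6.24230870e-04,
        -6.48402766e-04],
       [-1.07674399e-03,  9.50489019e-01,  3.10756280e-01,
        -8.00700007e-02],
       [ 0.00000000e+00,  0.00000000e+00,  0.00000000e+00,
         1.00000000e+00]])}
basket []
basket_grip []
bail_bar []
stand []
saddle []
balance_arm []
tub []
weight []
size_ring []
```

View pics/side0.png

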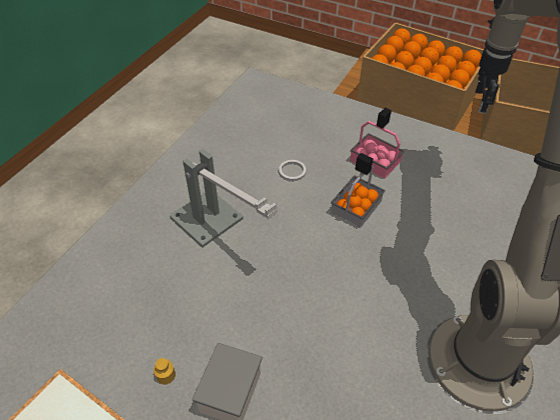

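View pics/top0.png

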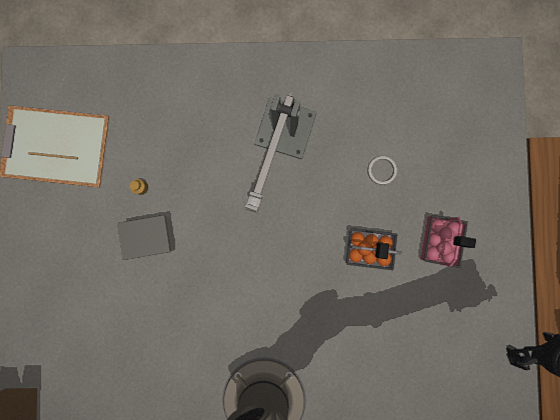

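View pics/wrist0.png

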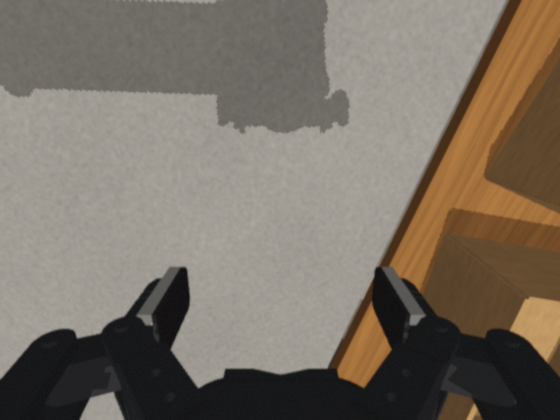

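```bash
cat > h.py <<'E'
import numpy as np, cv2
from scipy.spatial.transform import Rotation as R
from bench import *
def cam(n,f,o=None):
    if n!="wrist": return f["mtx"],np.array(f["position"]),R.from_rotvec(f["rotation"]).as_matrix()
    T=np.eye(4);T[:3,:3]=R.from_rotvec(o["orientation"]).as_matrix();T[:3,3]=o["tcp_pos"]
    T=T@f["T_tool_cam"]; return f["mtx"],T[:3,3],T[:3,:3]
def ray(c,uv):
    K,p,Rm=c; d=Rm@np.linalg.inv(K)@np.array([uv[0],uv[1],1.]); return p,d/np.linalg.norm(d)
def atz(c,uv,z):
    p,d=ray(c,uv); return p+d*(z-p[2])/d[2]
def proj(c,X):
    K,p,Rm=c; q=K@(Rm.T@(np.asarray(X)-p)); return q[:2]/q[2]
def tri(rs):
    A=np.zeros((3,3));b=np.zeros(3)
    for p,d in rs:
        M=np.eye(3)-np.outer(d,d);A+=M;b+=M@p
    X=np.linalg.solve(A,b); return X,[np.linalg.norm((np.eye(3)-np.outer(d,d))@(X-p)) for p,d in rs]
E
python3 - <<'E'
from h import *
fs=grab_frame("side");ft=grab_frame("top")
cs=cam("side",fs);ct=cam("top",ft)
for c,n,uv in ((ct,"top",(252,202.8)),(cs,"side",(265.6,209.2))): print("saddle",n,atz(c,uv,.252))
print(tri([ray(ct,(252,202.8)),ray(cs,(265.6,209.2))]))
print("grip",atz(ct,(386.9,250.8),.176),atz(cs,(363.9,162.1),.176),tri([ray(ct,(386.9,250.8)),ray(cs,(363.9,162.1))]))
print("bail",atz(ct,(378,252.9),.135),atz(cs,(361.2,176.4),.135))
print("bask",atz(ct,(370.5,248),0),atz(cs,(356.9,208),0))
print("stand base mid", atz(ct,(285,127),.014), atz(ct,(288,100),.236))
def crop(f,x,y,w,h,s,n): cv2.imwrite(n,cv2.resize(f["pixels"][y:y+h,x:x+w,::-1],None,fx=s,fy=s,interpolation=cv2.INTER_CUBIC))
crop(ft,335,215,75,65,8,"pics/bt.png");crop(fs,320,140,75,90,6,"pics/bs.png")
crop(ft,235,85,95,135,4,"pics/st.png");crop(fs,165,145,120,110,5,"pics/ss.png")
E
```

```text
saddle top [0.55908687 0.00855442 0.252     ]
saddle side [0.56010955 0.01097944 0.252     ]
(array([0.56011472, 0.00908556, 0.24990645]), [np.float64(0.0009353287518618799), np.float64(0.0009353287518620292)])
grip [ 0.43639123 -0.33118319  0.176     ] [ 0.43854213 -0.31977701  0.176     ] (array([ 0.43878393, -0.3325576 ,  0.16519165]), [np.float64(0.00300773209207466), np.float64(0.003007732092074662)])
bail [ 0.42955339 -0.31693792  0.135     ] [ 0.43552907 -0.30606795  0.135     ]
bask [ 0.43859482 -0.32367422  0.        ] [ 0.43326436 -0.31137831  0.        ]
stand base mid [ 0.80416017 -0.07405459  0.014     ] [ 0.81525859 -0.08219148  0.236     ]
```

View pics/bt.png

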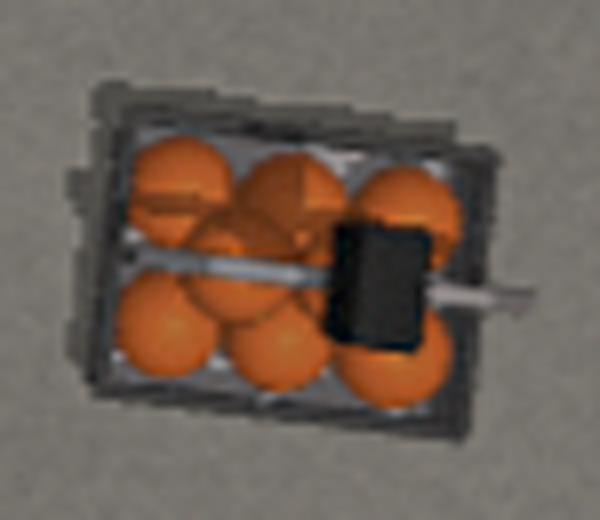

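View pics/bs.png

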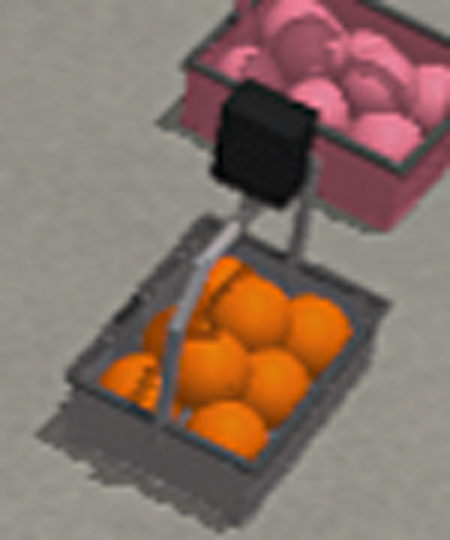

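View pics/st.png

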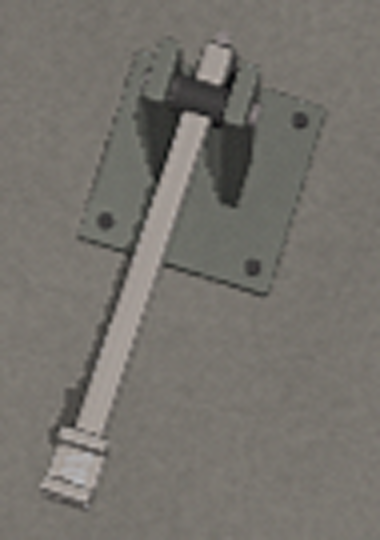

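View pics/ss.png

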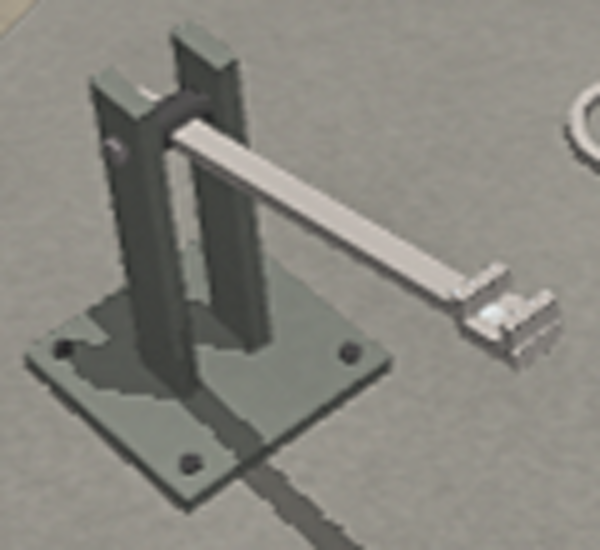

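```bash
python3 - <<'E'
from h import *
from scipy.optimize import least_squares
fs=grab_frame("side");ft=grab_frame("top")
cs=cam("side",fs);ct=cam("top",ft)
T=lambda a:np.array(a)/8.+[335,215]
S=lambda a:np.array(a)/6.+[320,140]
rimT=T([(122,115),(495,152),(467,438),(92,395)])   # far-left(+y+x),far-right(-y+x),near-right,near-left
loc=np.array([(.05,.065,.045),(.05,-.065,.045),(-.05,-.065,.045),(-.05,.065,.045)])
rimS=S([(70,378),(208,215),(390,300),(245,468)]) # to be assigned
def X(p,l):
    c,s=np.cos(p[2]),np.sin(p[2]); return np.array([p[0]+c*l[0]-s*l[1],p[1]+s*l[0]+c*l[1],l[2]])
print([atz(cs,u,.045).round(3) for u in rimS]);print([atz(ct,u,.045).round(3) for u in rimT])
res=lambda p,c,r:np.concatenate([proj(c,X(p,l))-u for l,u in zip(loc,r)])
for c,rr in ((ct,rimT),(cs,None)):
    best=None
    for k in range(4):
        q=rimT if rr is not None else np.roll(rimS,k,0)
        s=least_squares(res,[.436,-.32,-.1],args=(c,q))
        if best is None or s.cost<best.cost: best=s
    print(best.x,best.cost,best.fun.round(1))
E
```

```text
[array([ 0.494, -0.256,  0.045]), array([ 0.477, -0.389,  0.045]), array([ 0.376, -0.376,  0.045]), array([ 0.4  , -0.242,  0.045])]
[array([ 0.494, -0.258,  0.045]), array([ 0.479, -0.392,  0.045]), array([ 0.377, -0.379,  0.045]), array([ 0.394, -0.245,  0.045])]
[ 0.43612357 -0.31833395 -0.12248854] 1.6201938187887652 [ 0.7  0.2 -0.9  0.5 -0.7 -0.5  0.9 -0.1]
[ 0.43679407 -0.31539902  2.98779486] 1.4307707525857325 [-0.7  0.7  0.9 -0.  -0.3 -0.9  0.1  0.4]
```

```bash
python3 - <<'E'
from h import *
from scipy.optimize import least_squares
fs=grab_frame("side");ft=grab_frame("top")
cs=cam("side",fs);ct=cam("top",ft)
T=lambda a:np.array(a)/4.+[235,85]
S=lambda a:np.array(a)/5.+[165,145]
bT=[atz(ct,T(a),.014)[:2] for a in [(78,238),(268,292),(326,104)]]
bS=[atz(cs,S(a),.014)[:2] for a in [(25,357),(188,508),(393,362)]]
print(np.round(bT,3),np.round(bS,3))
# arm axis in top: tip end & hinge
for nm,c,a,z in (("tip far",ct,T((66,497)),.256),("arm near hinge",ct,T((193,115)),.212)): print(nm,atz(c,a,z).round(4))
# upstand mid points
for nm,a in (("outer up",(67,490)),("inner up",(84,440))): print(nm,atz(ct,T(a),.266).round(4))
for nm,a in (("outer up",(530,320)),("inner up",(480,285))): print("S",nm,atz(cs,S(a),.266).round(4))
o=r.get_obs();M=R.from_rotvec(o["orientation"]).as_matrix();print(M.round(3))
E
```

```text
[[ 0.753  0.018]
 [ 0.71  -0.124]
 [ 0.851 -0.169]] [[ 0.891 -0.021]
 [ 0.75   0.027]
 [ 0.704 -0.115]]
tip far [0.5432 0.0096 0.256 ]
arm near hinge [ 0.7877 -0.0699  0.212 ]
outer up [0.5468 0.0082 0.266 ]
inner up [ 0.5765 -0.0023  0.266 ]
S outer up [0.5436 0.0156 0.266 ]
S inner up [0.5737 0.0074 0.266 ]
[[ 0.     0.323 -0.946]
 [-0.    -0.946 -0.323]
 [-1.     0.    -0.   ]]
```

>>> apply_moves([
  [85, -35, 0, 0, 0, 0, 0],
  [85, -70, 0, 0, 0, 0, 0],
  [85, -70, -20, -30, 0.05, 0, 0],
  [85, -70, -45, -60, 0.1, 0, 0],
  [85, -70, -70, -93, 0.15, 0, 0],
  [85, -70, -95, -126, 0.2, 0, 0],
  [85, -70, -120, -160, 0.25, 0, 0],
  [85, -70, -145, -193, 0.3, 0, 0],
  [85, -70, -170, -226, 0.35, 0, 0],
  [85, -70, -195, -260, 0.4, 0, 0],
  [85, -70, -218, -290, 0.44, 0, 0],
  [85, -70, -233, -311, 0.467, 0, 0],
  [85, -70, -233, -311, 0.467, 0, 0],
  [85, -70, -233, -311, 0.467, 0, 0],
  [85, -70, -233, -311, 0.467, 0, 0],
  [85, -70, -233, -311, 0.467, 0, 0],
], force=80)

```text
clock: 3.4
tcp_pos: [0.4362, -0.3192, 0.3013]
orientation: [-2.148, 0.152, 2.149]
contact_force: [-1.0, 1.3, -0.5]
grip_width: 0.0853
```

```bash
python3 - <<'E'
from h import *
o=r.get_obs();f=grab_frame("wrist");c=cam("wrist",f,o)
cv2.imwrite("pics/w1.png",f["pixels"][:,:,::-1])
print(o["tcp_pos"],o["contact_force"],R.from_rotvec(o["orientation"]).as_matrix().round(3))
for l,z in (("basket_grip",.176),("bail_bar",.135),("basket",0)):
    for d in pinpoint(l,"wrist"): 
        uv=(d["point"][0]*560,d["point"][1]*420);print(l,round(d["confidence"],2),uv,atz(c,uv,z).round(4))
for ps in (-.138,):
  for z in (.198,):
    for sx in(-.02,.02):
      for sy in (-.012,.012):
        C,S=np.cos(ps),np.sin(ps);print(proj(c,(.4365+C*sx-S*sy,-.317+S*sx+C*sy,z)).round(1))
E
```

```text
[ 0.43619078 -0.31920231  0.30128978] [-0.98353672  1.34024603 -0.53810893] [[-0.   -0.14 -0.99]
 [-0.   -0.99  0.14]
 [-1.    0.    0.  ]]
basket_grip 0.81 (532.28, 142.296) [ 0.455  -0.5323  0.176 ]
bail_bar 0.7 (498.79200000000003, 135.40800000000002) [ 0.4568 -0.531   0.135 ]
basket 0.92 (277.816, 160.902) [ 0.4386 -0.3147 -0.    ]
basket 0.66 (431.984, 123.186) [ 0.4604 -0.5283  0.    ]
[293.3 228.4]
[264.5 228.5]
[293.9 181.6]
[263.6 181.6]
```

View pics/w1.png

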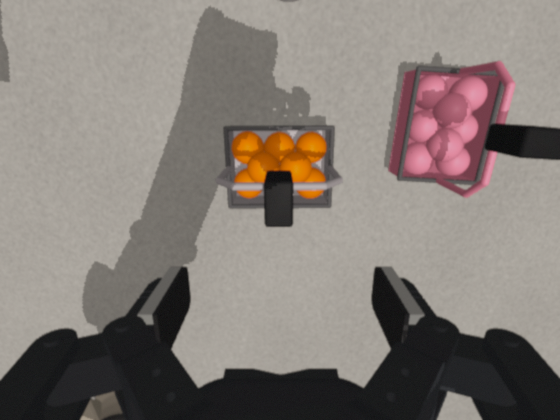

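>>> apply_moves([
  [85, 20, -2.9, -1.4, 0, 0, 0],
  [85, 45, -2.9, -1.4, 0, 0, 0],
  [85, 70, -2.9, -1.4, 0, 0, 0],
  [85, 95, -2.9, -1.4, 0, 0, 0],
  [85, 115, -2.9, -1.4, 0, 0, 0],
  [85, 130, -2.9, -1.4, 0, 0, 0],
  [85, 141, -2.9, -1.4, 0, 0, 0],
  [85, 141, -2.9, -1.4, 0, 0, 0],
  [85, 141, -2.9, -1.4, 0, 0, 0],
  [85, 141, -2.9, -1.4, 0, 0, 0],
])

```text
clock: 4.6
tcp_pos: [0.4395, -0.3157, 0.1612]
orientation: [-2.152, 0.15, 2.148]
contact_force: [-0.3, 0.0, 0.3]
grip_width: 0.085
```

```bash
python3 - <<'E'
from h import *
for i in range(4):
    o=r.get_obs();f=grab_frame("wrist"); print(o["contact_force"].round(2))
cv2.imwrite("pics/w2.png",f["pixels"][:,:,::-1])
E
```

```text
[-0.29  0.04  0.28]
[0.14 0.63 0.29]
[ 0.45  0.65 -0.23]
[-0.2  -0.09  0.1 ]
```

View pics/w2.png

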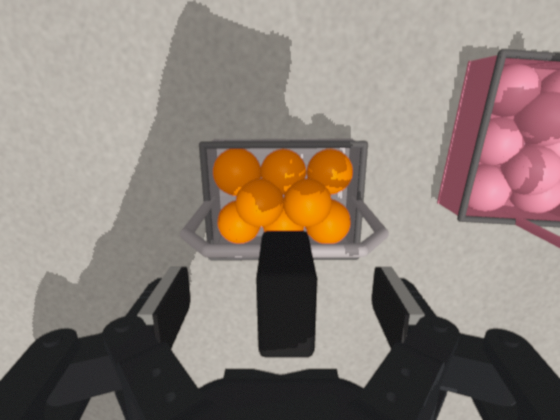

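>>> apply_moves([
  [85, 0, 2.3, 0, 0, 0, 0],
  [60, 0, 2.3, 0, 0, 0, 0],
  [40, 0, 2.3, 0, 0, 0, 0],
  [20, 0, 2.3, 0, 0, 0, 0],
  [15, 0, 2.3, 0, 0, 0, 0],
  [15, 0, 2.3, 0, 0, 0, 0],
  [15, 0, 2.3, 0, 0, 0, 0],
  [15, 0, 2.3, 0, 0, 0, 0],
  [15, 0, 2.3, 0, 0, 0, 0],
  [15, 0, 2.3, 0, 0, 0, 0],
], force=80)

```text
clock: 5.8
tcp_pos: [0.4387, -0.3178, 0.1604]
orientation: [-2.15, 0.149, 2.149]
contact_force: [1.2, -1.6, 1.0]
grip_width: 0.023
```

>>> apply_moves([
  [15, -5, 0, 0, 0, 0, 0],
  [15, -15, 0, 0, 0, 0, 0],
  [15, -30, 0, 0, 0, 0, 0],
  [15, -50, 0, 0, 0, 0, 0],
  [15, -75, 0, 0, 0, 0, 0],
  [15, -100, 0, 0, 0, 0, 0],
  [15, -125, 0, 0, 0, 0, 0],
  [15, -145, 0, 0, 0, 0, 0],
  [15, -155, 0, 0, 0, 0, 0],
  [15, -160, 0, 0, 0, 0, 0],
  [15, -160, 0, 0, 0, 0, 0],
  [15, -160, 0, 0, 0, 0, 0],
  [15, -160, 0, 0, 0, 0, 0],
  [15, -160, 0, 0, 0, 0, 0],
])

```text
clock: 7.2
tcp_pos: [0.4382, -0.3173, 0.3194]
orientation: [-2.148, 0.148, 2.151]
contact_force: [0.2, -0.2, -4.4]
grip_width: 0.023
```

```bash
python3 - <<'E'
from h import *
F=[]
for i in range(10):
    o=r.get_obs();F.append(o["contact_force"]);f=grab_frame("wrist")
print(np.mean(F,0),np.std(F,0),o["tcp_pos"],o["joints"].round(2),o["moment"])
cv2.imwrite("pics/w3.png",f["pixels"][:,:,::-1])
f=grab_frame("side");cv2.imwrite("pics/s3.png",f["pixels"][:,:,::-1])
E
```

```text
[ 0.1102357  -0.13904956 -4.11896482] [0.46613929 0.25432709 0.30804161] [ 0.4385708  -0.31752102  0.32032238] [ 0.6   0.19 -0.1   1.76  0.02  1.2  -1.22] [-0.0146835   0.04243466  0.02840774]
```

View pics/w3.png

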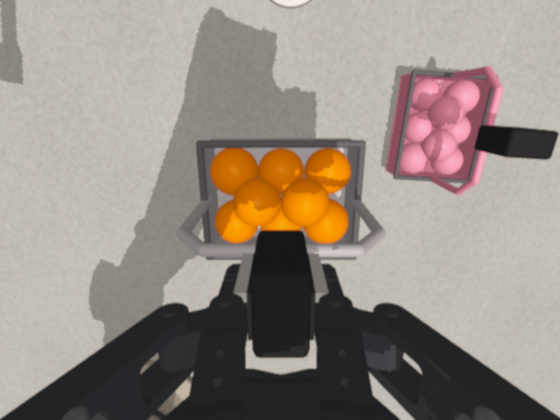

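View pics/s3.png

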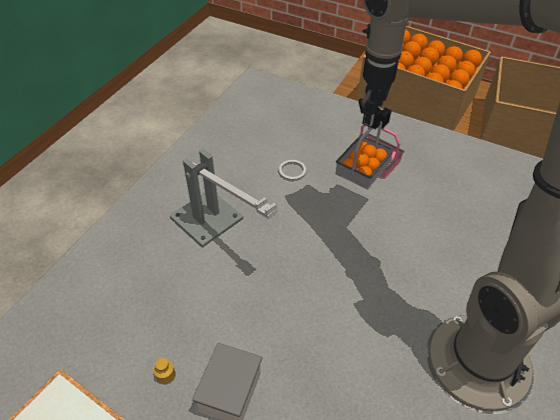

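>>> apply_moves([
  [15, 2, -10, 1, 0, 0, 0],
  [15, 4, -30, 4, 0.01, 0, 0],
  [15, 6, -55, 7, 0.02, 0, 0],
  [15, 8, -82, 10, 0.04, 0, 0],
  [15, 8, -110, 13.5, 0.055, 0, 0],
  [15, 8, -138, 17, 0.07, 0, 0],
  [15, 8, -166, 20.5, 0.085, 0, 0],
  [15, 8, -194, 24, 0.1, 0, 0],
  [15, 8, -222, 27.5, 0.115, 0, 0],
  [15, 8, -250, 31, 0.13, 0, 0],
  [15, 8, -278, 34.5, 0.143, 0, 0],
  [15, 8, -306, 38, 0.155, 0, 0],
  [15, 8, -330, 41, 0.165, 0, 0],
  [15, 8, -348, 43, 0.17, 0, 0],
  [15, 8, -357, 44, 0.174, 0, 0],
  [15, 8, -360, 44.3, 0.174, 0, 0],
  [15, 8, -360, 44.3, 0.174, 0, 0],
  [15, 8, -360, 44.3, 0.174, 0, 0],
  [15, 8, -360, 44.3, 0.174, 0, 0],
  [15, 8, -360, 44.3, 0.174, 0, 0],
])

```text
clock: 9.75
tcp_pos: [0.4443, 0.0445, 0.3123]
orientation: [-2.052, 0.324, 2.052]
contact_force: [-0.4, -0.9, -4.9]
grip_width: 0.0231
```

```bash
python3 - <<'E'
from h import *
F=[]
for i in range(6):
    o=r.get_obs();F.append(o["contact_force"]);f=grab_frame("wrist")
M=R.from_rotvec(o["orientation"]).as_matrix()
print(np.mean(F,0),o["tcp_pos"]);print(M.round(3), o["joints"].round(2))
cv2.imwrite("pics/w4.png",f["pixels"][:,:,::-1])
c=cam("wrist",f,o)
T=f["T_tool_cam"]
for l in ("bail_bar","basket","basket_grip","saddle","balance_arm"):
    for d in pinpoint(l,"wrist"):
        uv=(d["point"][0]*560,d["point"][1]*420);print(l,round(d["confidence"],2),uv, atz(c,uv,.252 if l in("saddle","balance_arm") else o["tcp_pos"][2]-.0254))
for n in("top","side"):
    f=grab_frame(n);c2=cam(n,f);cv2.imwrite(f"pics/{n}4.png",f["pixels"][:,:,::-1])
    for l in ("saddle","bail_bar"):
      for d in pinpoint(l,n):
        uv=(d["point"][0]*560,d["point"][1]*420);print(n,l,round(d["confidence"],2),uv,atz(c2,uv,.252 if l=="saddle" else o["tcp_pos"][2]-.0254))
E
```

```text
[-0.1268024  -0.37239866 -4.32878326] [0.4442858  0.04503185 0.31229048]
[[ 0.    -0.307 -0.952]
 [-0.    -0.952  0.307]
 [-1.     0.    -0.   ]] [ 0.18  0.04 -0.43  1.94  0.02  1.16 -2.14]
basket_grip 0.49 (17.696, 103.32) [0.56046705 0.14756675 0.28689048]
saddle 0.7 (283.696, 21.419999999999998) [0.5611364  0.00638186 0.252     ]
balance_arm 0.67 (281.176, 20.790000000000003) [0.56187184 0.00764022 0.252     ]
top saddle 0.77 (253.176, 200.886) [0.56368702 0.00566417 0.252     ]
top bail_bar 0.96 (460.37600000000003, 243.894) [ 0.45435017 -0.47503235  0.28689048]
top bail_bar 0.81 (234.192, 252.88199999999998) [0.44036376 0.0483178  0.28689048]
side saddle 0.91 (267.624, 205.296) [ 0.5616792 -0.0016849  0.252    ]
side bail_bar 0.69 (304.976, 228.81599999999997) [0.44459343 0.04777178 0.28689048]
side bail_bar 0.68 (376.59999999999997, 131.712) [ 0.42052843 -0.32302609  0.28689048]
side bail_bar 0.25 (303.18399999999997, 213.192) [0.46700721 0.00993161 0.28689048]
```

View pics/w4.png

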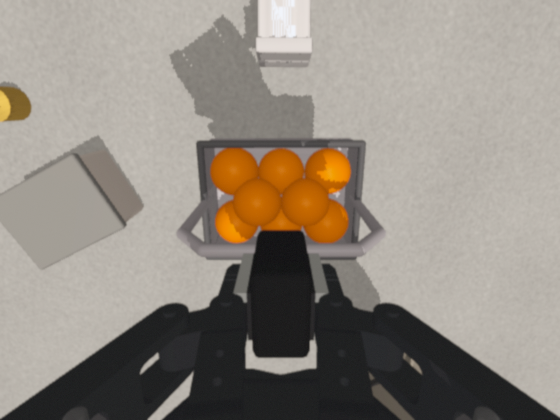

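View pics/side4.png

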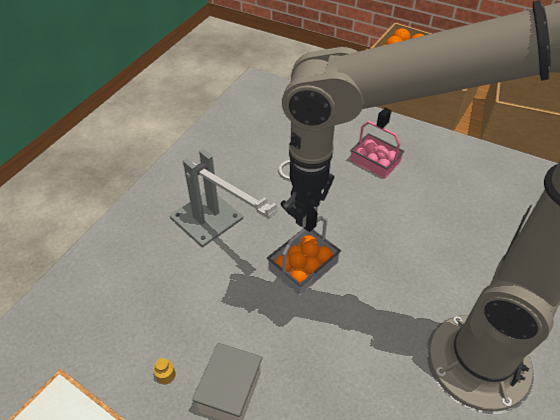

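View pics/top4.png

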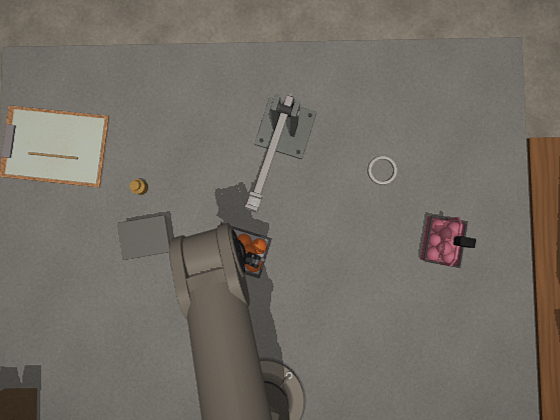

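```bash
python3 - <<'E'
from h import *
o=r.get_obs();f=grab_frame("wrist");c=cam("wrist",f,o)
T=f["T_tool_cam"];K=f["mtx"]
for row in (243,250,257):
    d=T[:3,:3]@np.linalg.inv(K)@[282,row,1];p=T[:3,3];q=p+d*(.0254-p[0])/d[0];print(row,q.round(4))
sx=np.array([np.cos(.312),-np.sin(.312),0]);a=.2
C=np.array([.5605,.0075,.252]);ex=np.array([sx[0]*np.cos(a),sx[1]*np.cos(a),-np.sin(a)]);ey=np.array([-sx[1],sx[0],0]);ez=np.cross(ex,ey)
print("pred"); 
for x,y,z in ((0,0,0),(-.0205,.015,.014),(-.0205,-.015,.014),(-.0125,.015,.014),(-.0125,-.015,.014),(-.0205,0,-.012),(.0125,.015,.014),(.0125,.015,0)): print(x,y,z,proj(c,C+ex*x+ey*y+ez*z).round(1))
cv2.imwrite("pics/c4.png",cv2.resize(f["pixels"][0:80,230:340,::-1],None,fx=7,fy=7,interpolation=cv2.INTER_CUBIC))
E
```

```text
243 [ 0.0254  0.0001 -0.0023]
250 [0.0254 0.0001 0.0022]
257 [0.0254 0.0001 0.0067]
pred
0 0 0 [282.5  23.2]
-0.0205 0.015 0.014 [254.2  52.2]
-0.0205 -0.015 0.014 [310.9  52.3]
-0.0125 0.015 0.014 [254.1  36.3]
-0.0125 -0.015 0.014 [311.   36.3]
-0.0205 0 -0.012 [282.3  67.8]
0.0125 0.015 0.014 [253.7 -14.7]
0.0125 0.015 0 [255.8  -0.4]
```

View pics/c4.png

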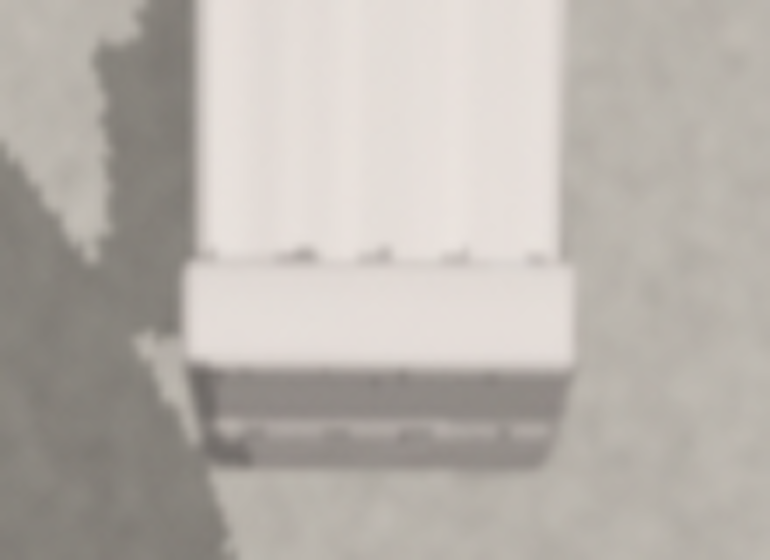

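>>> apply_moves([
  [15, 0, 0, -5, 0, 0, 0],
  [15, 0, 0, -18, 0, 0, 0],
  [15, 0, 0, -35, 0, 0, 0],
  [15, 0, 0, -53, 0, 0, 0],
  [15, 0, 0.5, -72, 0, 0, 0],
  [15, 0, 0.5, -90, 0, 0, 0],
  [15, 0, 0.5, -105, 0, 0, 0],
  [15, 0, 0.5, -116, 0, 0, 0],
  [15, 0, 0.5, -123, 0, 0, 0],
  [15, 0, 0.5, -125, 0, 0, 0],
  [15, 0, 0.5, -125, 0, 0, 0],
  [15, 0, 0.5, -125, 0, 0, 0],
  [15, 0, 0.5, -125, 0, 0, 0],
  [15, 0, 0.5, -125, 0, 0, 0],
])

```text
clock: 12.05
tcp_pos: [0.5628, 0.0064, 0.3125]
orientation: [-2.053, 0.323, 2.053]
contact_force: [-0.6, 0.2, -4.3]
grip_width: 0.0231
```

```bash
cat > look.py <<'E'
from h import *
import sys
t=sys.argv[1];N=int(sys.argv[2]) if len(sys.argv)>2 else 8
F=[]
for i in range(N):
    o=r.get_obs();F.append(o["contact_force"]);f=grab_frame("wrist")
M=R.from_rotvec(o["orientation"]).as_matrix()
print("clk",o["clock"],"F",np.mean(F,0).round(2),"sd",np.std(F,0).round(2),"tcp",o["tcp_pos"].round(4),"grip",o["grip_width"]);print(M.round(3))
im=[cv2.resize(f["pixels"][:,:,::-1],(400,300))]
f=grab_frame("side");im.append(cv2.resize(f["pixels"][140:290,165:365,::-1],(400,300),interpolation=cv2.INTER_CUBIC))
cv2.imwrite(f"pics/{t}.png",np.hstack(im))
E
python3 look.py a5
```

```text
clk 12.4 F [ 0.14  0.29 -3.75] sd [0.56 0.36 0.5 ] tcp [0.563  0.0063 0.3123] grip 0.023418107467866094
[[ 0.    -0.307 -0.952]
 [-0.    -0.952  0.307]
 [-1.     0.    -0.   ]]
```

View pics/a5.png

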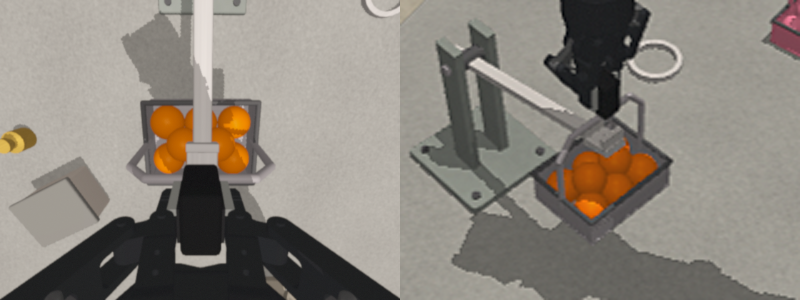

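>>> apply_moves([
  [15, 6, 0, 0, 0, 0, 0],
  [15, 14, 0, 0, 0, 0, 0],
  [15, 22, 0, 0, 0, 0, 0],
  [15, 27, 0, 0, 0, 0, 0],
  [15, 28, 0, 0, 0, 0, 0],
  [15, 28, 0, 0, 0, 0, 0],
])

```text
clock: 13.1
tcp_pos: [0.563, 0.0063, 0.284]
orientation: [-2.053, 0.323, 2.053]
contact_force: [0.7, -0.1, -3.6]
grip_width: 0.0231
```

```bash
python3 look.py a6 20; python3 - <<'E'
from h import *
f=grab_frame("wrist");cv2.imwrite("pics/w6.png",cv2.resize(f["pixels"][150:330,190:390,::-1],None,fx=3.5,fy=3.3,interpolation=cv2.INTER_CUBIC))
f=grab_frame("side");cv2.imwrite("pics/s6.png",cv2.resize(f["pixels"][150:270,220:340,::-1],None,fx=5,fy=5,interpolation=cv2.INTER_CUBIC))
E
```

```text
clk 14.05 F [-0.12  0.09 -4.2 ] sd [0.43 0.42 0.56] tcp [0.5631 0.0062 0.2843] grip 0.02329377726657367
[[-0.    -0.307 -0.952]
 [-0.    -0.952  0.307]
 [-1.     0.     0.   ]]
```

View pics/w6.png

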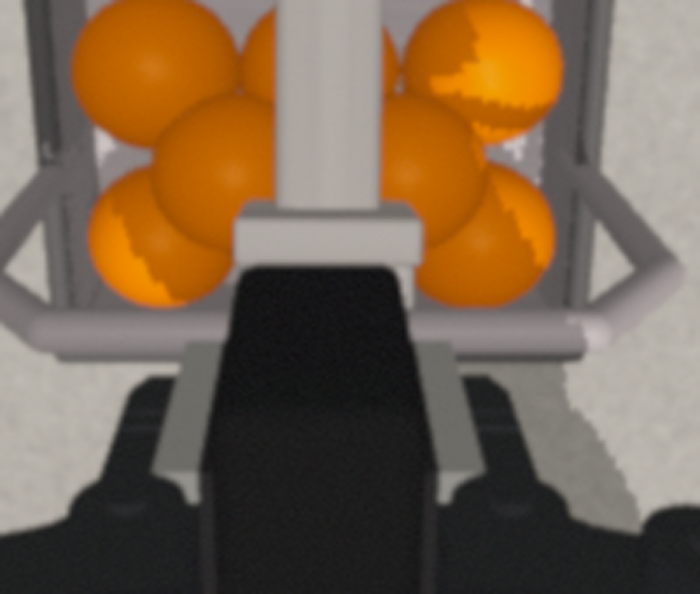

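View pics/s6.png

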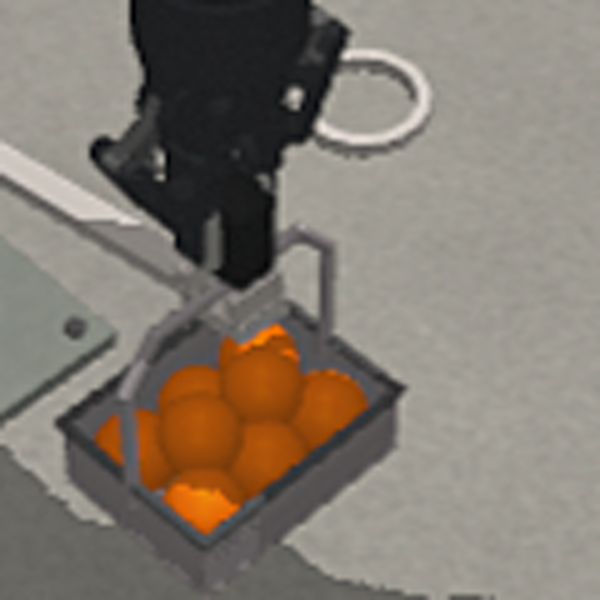

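```bash
python3 - <<'E'
from h import *
o=r.get_obs();f=grab_frame("wrist");c=cam("wrist",f,o)
a=.2;sx=np.array([np.cos(.312),-np.sin(.312),0])
C=np.array([.5602,.0069,.252]);ex=np.array([sx[0]*np.cos(a),sx[1]*np.cos(a),-np.sin(a)]);ey=np.array([-sx[1],sx[0],0]);ez=np.cross(ex,ey)
for x,y,z in ((.0205,0,.014),(.0125,0,.014),(.0205,0,0)): print(proj(c,C+ex*x+ey*y+ez*z).round(1))
M=R.from_rotvec(o["orientation"]).as_matrix()
print("bar px",proj(c,o["tcp_pos"]+M@[.0254,0,.002]),"rel saddle",np.array([ex,ey,ez])@(o["tcp_pos"]+M@[.0254,0,.002]-C))
E
```

```text
[282.5 215.9]
[282.4 230.2]
[282.3 212.5]
bar px [281.84257993 249.75993987] rel saddle [-0.00046289  0.00028626  0.00692495]
```

>>> apply_moves([
  [15, 1.5, 0, 0, 0, 0, 0],
  [15, 3, 0, 0, 0, 0, 0],
  [15, 4.5, 0, 0.3, 0, 0, 0],
  [15, 6, 0, 0.6, 0, 0, 0],
  [15, 7.5, 0, 0.9, 0, 0, 0],
  [15, 9, 0, 1.2, 0, 0, 0],
  [15, 10.5, 0, 1.5, 0, 0, 0],
  [15, 12, 0, 1.7, 0, 0, 0],
  [15, 13.5, 0, 2, 0, 0, 0],
  [15, 15, 0, 2.3, 0, 0, 0],
  [15, 16.5, 0, 2.5, 0, 0, 0],
  [15, 18, 0, 2.8, 0, 0, 0],
  [15, 19, 0, 3, 0, 0, 0],
  [15, 20, 0, 3.1, 0, 0, 0],
  [15, 20, 0, 3.1, 0, 0, 0],
  [15, 20, 0, 3.1, 0, 0, 0],
])

```text
clock: 15.9
tcp_pos: [0.5604, 0.0072, 0.2644]
orientation: [-2.054, 0.323, 2.052]
contact_force: [1.1, -1.1, -1.1]
grip_width: 0.0231
```

```bash
python3 look.py a7 20
```

```text
clk 16.85 F [ 1.91 -0.73 -1.21] sd [0.66 0.6  0.48] tcp [0.5601 0.0073 0.2643] grip 0.02285324841325197
[[ 0.    -0.307 -0.952]
 [-0.    -0.952  0.307]
 [-1.    -0.    -0.   ]]
```

View pics/a7.png

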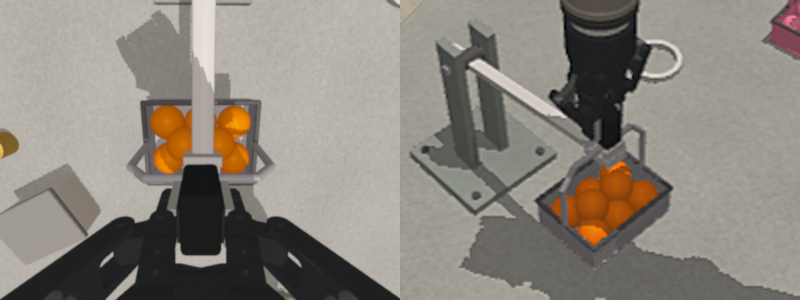

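>>> apply_moves([
  [15, 1, 0, -0.4, 0, 0, 0],
  [15, 2, 0, -0.3, 0, 0, 0],
  [15, 3, 0, -0.2, 0, 0, 0],
  [15, 4, 0, 0, 0, 0, 0],
  [15, 5, 0, 0.1, 0, 0, 0],
  [15, 6, 0, 0.3, 0, 0, 0],
  [15, 7, 0, 0.4, 0, 0, 0],
  [15, 8, 0, 0.5, 0, 0, 0],
  [15, 8, 0, 0.5, 0, 0, 0],
  [15, 8, 0, 0.5, 0, 0, 0],
])

```text
clock: 17.95
tcp_pos: [0.5595, 0.0075, 0.2563]
orientation: [-2.053, 0.323, 2.053]
contact_force: [-1.7, -0.0, 0.4]
grip_width: 0.023
```

```bash
python3 look.py a8 30
```

```text
clk 19.4 F [-1.32  0.43 -0.22] sd [0.56 0.44 0.41] tcp [0.5597 0.0074 0.2563] grip 0.023396678843874967
[[ 0.    -0.307 -0.952]
 [ 0.    -0.952  0.307]
 [-1.    -0.    -0.   ]]
```

>>> apply_moves([
  [15, 1, 0, 0.2, 0, 0, 0],
  [15, 2, 0, 0.4, 0, 0, 0],
  [15, 3, 0, 0.5, 0, 0, 0],
  [15, 3.5, 0, 0.6, 0, 0, 0],
  [15, 3.5, 0, 0.6, 0, 0, 0],
  [15, 3.5, 0, 0.6, 0, 0, 0],
])

```text
clock: 20.1
tcp_pos: [0.5593, 0.0075, 0.2529]
orientation: [-2.054, 0.323, 2.052]
contact_force: [0.1, 0.7, 0.4]
grip_width: 0.0228
```

```bash
python3 look.py a9 50
```

```text
clk 22.55 F [ 1.89 -0.16 -0.11] sd [0.81 0.59 0.52] tcp [0.5591 0.0075 0.2528] grip 0.023550863394169303
[[ 0.    -0.307 -0.952]
 [-0.    -0.952  0.307]
 [-1.     0.    -0.   ]]
```

View pics/a9.png

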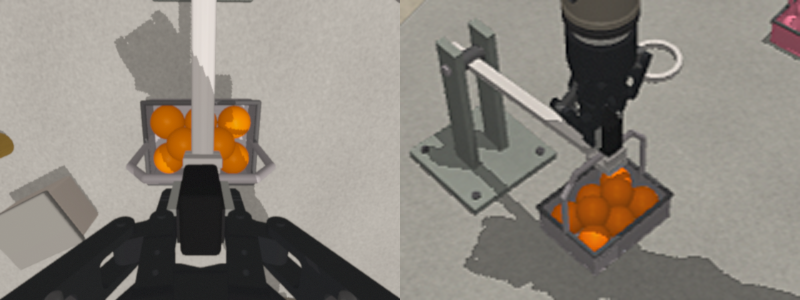

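>>> apply_moves([
  [15, 0, 0, -0.2, 0, 0, 0],
  [15, 0, 0, -0.3, 0, 0, 0],
  [15, 0, 0, -0.3, 0, 0, 0],
  [15, 0, 0, -0.3, 0, 0, 0],
])

```text
clock: 23.05
tcp_pos: [0.5591, 0.0076, 0.2527]
orientation: [-2.052, 0.323, 2.054]
contact_force: [0.6, -0.1, 0.1]
grip_width: 0.0234
```

```bash
cat > ts.py <<'E'
from h import *
F=[];Z=[];m=[]
for i in range(40):
    o=r.get_obs();F.append(o["contact_force"]);Z.append(o["tcp_pos"]);m.append(o["moment"]);grab_frame("wrist")
F=np.array(F).reshape(4,10,3).mean(1);print(o["clock"]);print(F.round(2),F.mean(0).round(2));print(np.array(Z).reshape(4,10,3).mean(1).round(5),np.mean(m,0).round(3))
E
python3 ts.py
```

```text
25.0
[[ 0.83 -0.03 -0.13]
 [-0.11  0.69  0.32]
 [-0.73  0.28 -0.28]
 [-1.04  0.62 -0.08]] [-0.26  0.39 -0.05]
[[0.55916 0.00754 0.25272]
 [0.55921 0.00752 0.25274]
 [0.55923 0.00751 0.25275]
 [0.55926 0.0075  0.25276]] [ 0.069  0.071 -0.012]
```

>>> apply_moves([
  [15, 0, 0, 0.1, 0, 0, 0],
  [15, 0, 0, 0.1, 0, 0, 0],
  [15, 0, 0, 0.1, 0, 0, 0],
])

```text
clock: 25.35
tcp_pos: [0.5593, 0.0075, 0.2528]
orientation: [-2.053, 0.323, 2.053]
contact_force: [-1.7, 0.9, -0.6]
grip_width: 0.0229
```

```bash
python3 ts.py
```

```text
27.3
[[-1.27  0.38  0.21]
 [-1.41  0.32  0.2 ]
 [-1.16  0.39 -0.43]
 [-1.73  0.47 -0.  ]] [-1.39  0.39 -0.01]
[[0.55926 0.00751 0.25279]
 [0.55927 0.0075  0.25281]
 [0.55927 0.0075  0.25281]
 [0.55927 0.0075  0.25279]] [ 0.112  0.336 -0.003]
```

>>> apply_moves([
  [15, 0, 0, 0.2, 0, 0, 0],
  [15, 0, 0, 0.2, 0, 0, 0],
  [15, 0, 0, 0.2, 0, 0, 0],
])

```text
clock: 27.65
tcp_pos: [0.5592, 0.0075, 0.2529]
orientation: [-2.053, 0.323, 2.053]
contact_force: [0.2, 0.6, 0.2]
grip_width: 0.0231
```

```bash
python3 ts.py
```

```text
29.6
[[-0.6  -0.09 -0.23]
 [ 0.07 -0.34 -0.15]
 [ 0.44 -0.35 -0.25]
 [ 0.87 -0.44 -0.09]] [ 0.19 -0.3  -0.18]
[[0.55922 0.00753 0.25286]
 [0.55919 0.00754 0.25284]
 [0.55917 0.00753 0.25284]
 [0.55916 0.00755 0.25284]] [-0.04  -0.069  0.002]
```

>>> apply_moves([
  [15, 0.3, 0, -0.1, 0, 0, 0],
  [15, 0.3, 0, -0.1, 0, 0, 0],
  [26, 0.3, 0, -0.1, 0, 0, 0],
  [30, 0.3, 0, -0.1, 0, 0, 0],
  [34, 0.3, 0, -0.1, 0, 0, 0],
  [40, 0.3, 0, -0.1, 0, 0, 0],
  [46, 0.3, 0, -0.1, 0, 0, 0],
  [54, 0.3, 0, -0.1, 0, 0, 0],
  [60, 0.3, 0, -0.1, 0, 0, 0],
  [64, 0.3, 0, -0.1, 0, 0, 0],
  [64, 0.3, 0, -0.1, 0, 0, 0],
  [64, 0.3, 0, -0.1, 0, 0, 0],
], force=20)

```text
clock: 30.85
tcp_pos: [0.5592, 0.0075, 0.2525]
orientation: [-2.053, 0.323, 2.053]
contact_force: [-0.4, -0.4, -0.2]
grip_width: 0.0638
```

```bash
python3 look.py a10 4
```

```text
clk 31.0 F [ 0.29 -0.04  0.06] sd [0.42 0.51 0.38] tcp [0.5592 0.0076 0.2525] grip 0.0641538819761613
[[ 0.    -0.307 -0.952]
 [-0.    -0.952  0.307]
 [-1.    -0.    -0.   ]]
```

View pics/a10.png

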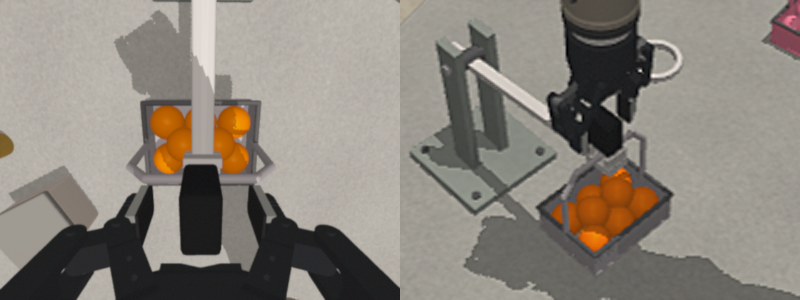

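>>> apply_moves([
  [64, -3, 0, 0, 0, 0, 0],
  [64, -10, 0, 0, 0, 0, 0],
  [64, -20, 0, 0, 0, 0, 0],
  [64, -32, 0, 0, 0, 0, 0],
  [64, -46, 0, 0, 0, 0, 0],
  [64, -62, 0, 0, 0, 0, 0],
  [64, -80, 0, 0, 0, 0, 0],
  [64, -100, 0, 0, 0, 0, 0],
  [64, -115, 0, 0, 0, 0, 0],
  [64, -120, 0, 0, 0, 0, 0],
  [64, -120, 0, 0, 0, 0, 0],
])

```text
clock: 32.2
tcp_pos: [0.5596, 0.0076, 0.3738]
orientation: [-2.055, 0.323, 2.051]
contact_force: [0.7, 0.5, 0.2]
grip_width: 0.0637
```

>>> apply_moves([
  [64, 0, 0, 10, 0, 0, 0],
  [64, 0, 0, 35, 0, 0, 0],
  [64, 0, 0, 60, 0, 0, 0],
  [64, 0, 0, 80, 0, 0, 0],
  [64, 0, 0, 90, 0, 0, 0],
  [64, 0, 0, 90, 0, 0, 0],
  [64, 0, 0, 90, 0, 0, 0],
  [64, 0, 0, 90, 0, 0, 0],
])

```text
clock: 33.0
tcp_pos: [0.4741, 0.0348, 0.3722]
orientation: [-2.052, 0.324, 2.053]
contact_force: [-0.3, -0.1, 0.3]
grip_width: 0.0642
```

```bash
python3 look.py a11 10; python3 - <<'E'
from h import *
f1=grab_frame("side")["pixels"].astype(int)
for i in range(10): w=grab_frame("wrist")
f2=grab_frame("side")["pixels"].astype(int)
print("diff",(abs(f1-f2).max(2)>25).sum())
cv2.imwrite("pics/s11.png",f2[:,:,::-1]);cv2.imwrite("pics/w11.png",w["pixels"][:,:,::-1])
E
```

```text
clk 33.45 F [-0.02 -0.27  0.1 ] sd [0.29 0.51 0.57] tcp [0.4736 0.0352 0.3724] grip 0.06426321809607088
[[-0.    -0.307 -0.952]
 [ 0.    -0.952  0.307]
 [-1.     0.     0.   ]]
diff 20[ WARN:0@8.687] global loadsave.cpp:1063 imwrite_ Unsupported depth image for selected encoder is fallbacked to CV_8U.
```

View pics/s11.png

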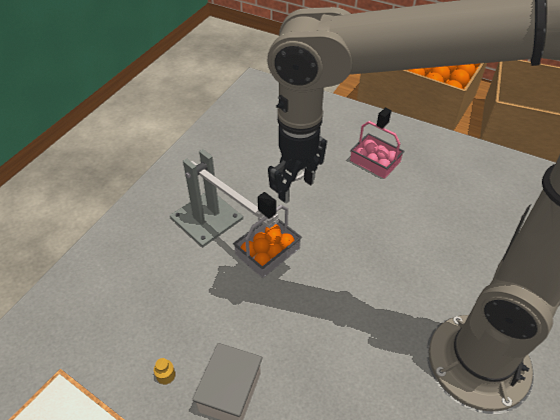

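View pics/w11.png

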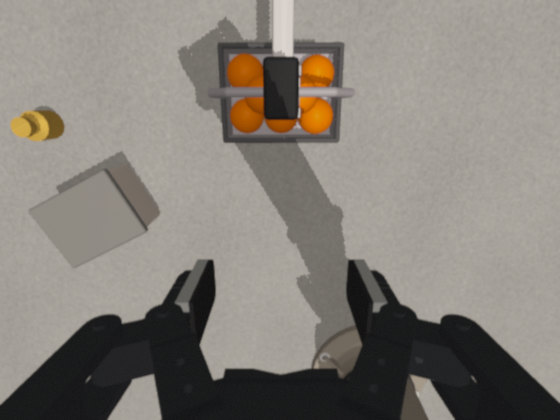

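>>> apply_moves([
  [64, 0, 0, 0, 0, 0, 0],
  [64, 0, 0, 0, 0, 0, 0],
  [64, 0, 0, 0, 0, 0, 0],
  [64, 0, 0, 0, 0, 0, 0],
  [64, 0, 0, 0, 0, 0, 0],
  [64, 0, 0, 0, 0, 0, 0],
  [64, 0, 0, 0, 0, 0, 0],
  [64, 0, 0, 0, 0, 0, 0],
  [64, 0, 0, 0, 0, 0, 0],
  [64, 0, 0, 0, 0, 0, 0],
  [64, 0, 0, 0, 0, 0, 0],
  [64, 0, 0, 0, 0, 0, 0],
  [64, 0, 0, 0, 0, 0, 0],
  [64, 0, 0, 0, 0, 0, 0],
  [64, 0, 0, 0, 0, 0, 0],
])

```text
clock: 35.65
tcp_pos: [0.4735, 0.0352, 0.3725]
orientation: [-2.053, 0.323, 2.053]
contact_force: [0.4, 0.4, 0.1]
grip_width: 0.0641
```

```bash
python3 - <<'E'
from h import *
P=[]
for i in range(8):
    P.append(grab_frame("side")["pixels"].astype(int)); grab_frame("top")
for p in P[1:]:
    d=abs(P[0]-p).max(2)>25; print(d.sum(),d[190:280,225:310].sum(),end="; ")
r.hand_in()
E
```

```text
0 0; 0 0; 0 0; 0 0; 0 0; 0 0; 0 0; the job is handed in; nothing more can be done
```

The basket of orange fruit now hangs by its bail in the saddle of the weighing arm, and the job was handed in at about 36 s.

- **Pick and hang:** I took the basket by its black grip and left the pink look-alike alone. I passed the arm's end under the bail from the free end, then lowered the basket in steps while still holding it.
- **Release:** I let go at about 29 mm of sink, well above the lower stop. The hand then read about -0.1 N vertically, against a basket weight of about 4.1 N, so the arm carried nearly all of it. I saw no jump in the pictures after letting go.
- **Last checks:** Eight side pictures over about 0.7 s showed no changed pixels, so nothing was moving. The basket is upright, the gripper is clear of it, and the tub, weight, ring and pink basket look undisturbed.
- **What did not fully agree:**
  - The force readings scatter by about 0.5 N, so I averaged many of them, and the weight averages ranged from 3.8 to 4.3 N.
  - A sideways force of about 1 N from friction in the saddle remained just before release. I nudged the tool 0.1 mm to reduce it, but did not measure it again before opening.

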